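Unpin the straightedge and hold it level over its rests

TASK

Take the cutting straightedge off its jig: first pull the wooden-headed locking pin straight up out of it (a sprung catch holds the pin) and put the pin in the wooden tray, leaving the straightedge lying on its rests meanwhile. Then grip the straightedge at its balance point, lift it straight up about 10 cm above its rests, and finish while still holding it there, level and still, with the pin left in the tray. Do not knock the straightedge down onto the mat, and leave the wood offcut, the thread spool and the hammer where they lie.

Things in the scene. Friction and masses are not known exactly. Their poses are not given: they have to be found in the camera images.
- mat: Straw-coloured tatami mat, 660 x 1500 mm and 20 mm thick, fixed on the bench; everything stands on its top, at z = 0.020. Origin: centre of its underside.
- jig: Fixed brown wooden jig under the straightedge. Origin: on the mat's top, below the straightedge's middle; y along it towards the pin, z up. Base board 90 (x) x 340 x 8 mm. Two rests, 70 (x) x 50 (y) mm, centred at y = +140 and y = -120 mm, tops 42 mm above the origin; between them 34 mm free height under the straightedge.
- socket (a point): Mouth of the pin's socket, in the top of the jig's rest at y = +140 mm: a round hole 13.5 mm wide, 25 mm deep. In it a sprung detent (two small hidden balls) grips the pin's groove. It lets go to a straight upward pull of roughly 5 to 10 N over the first 4 mm; light friction follows. The pin's tip clears the straightedge's top after 42 mm.
- straightedge: Loose light-wood batten, 45 mm wide (x), 360 mm long (y), 18 mm thick, 0.35 kg, lying on the jig's rests, axes as the jig's; its top is 60 mm above the jig's origin. Origin: centre of its underside. Pin hole 14.5 mm wide through it at y = +140 mm. On its top at the other end a steel stop, 45 x 30 x 14 mm, at y = -165 mm, makes that end heavy.
- balance (a point): The straightedge's balance point (centre of mass in its length): on its centre line, 9 mm above its underside, at y = -47 mm, that is 47 mm from its middle towards the steel stop. Gripped across its 45 mm width here it stays level. Same axes as the straightedge.
- pin: Loose locking pin, 80 mm long, 0.07 kg, upright through the straightedge, its tip 24 mm down in the socket (18 mm above the jig's origin). Origin: centre of its tip, z towards the head. Steel shaft 12 mm in diameter, 42 mm long; steel collar 22 mm in diameter, 4 mm thick, resting on the straightedge; round dark-wood head 28 mm in diameter, 34 mm tall.
- pin_tip (a point): Centre of the pin's tip.
- pin_mid (a point): Point on the pin's axis, 40 mm from the tip (middle of the pin).
- pin_head (a point): Centre of the pin's wooden head, 63 mm from the tip; the head runs from 46 to 80 mm.
- tray: Fixed shallow open wooden tray, 200 mm (x) x 150 mm (y), 30 mm high, walls and floor about 6 mm, standing on the mat to the left or to the right of the jig. Origin: centre of its underside.
- offcut: Bystander: light-wood offcut, 120 x 60 x 30 mm, lying on the mat on the other side of the jig from the tray. Origin: centre of its underside.
- spool: Bystander: turned wooden thread spool, 50 mm in diameter, 60 mm high, standing on the mat beyond the jig. Origin: centre of its underside.
- hammer: Bystander: hammer with a dark wooden handle, lying on the mat beyond the jig. Its x axis runs along the handle towards the head.

How it is judged:
By the outcome, as a careful person would: the job done as asked, in the order asked, and still so for the second after the job is handed in, while the arm keeps its last pose, push and grip.
It also fails if it takes over 51 s, if anything falls off the work surface, if the arm or the gripper's body presses on something with over 40 N, if the wrist force passes 120 N, or if a joint passes its speed limit or range.

ROBOT

A 6-joint arm with a two-finger parallel gripper is mounted at the origin on the work surface. World frame = base frame: x ahead of the robot, y to its left, z up, the work surface at z = 0. Lengths are in mm, angles in rad, forces in N, time in s.
With the tool pointing down it reaches from about 325 to 875 mm from the base axis. Payload 4.4 kg.
Tool frame: the origin (TCP) lies at the very end of the fingers, on their centre line; the grasp point (between the pads) lies bot.hold_point_z behind it (bot.hold_point_z is the distance from the TCP to the grasp point, in mm); z points along the fingers, y is the line along which they close (so a half turn about z gives the same grasp; the last joint's range is limited). The gripper opens to 85 mm and grips with 20 to 120 N. Pads are 22 mm wide; open, the fingers measure 114 mm over their backs; the gripper's body (76 mm by 85 mm) begins 54 mm behind the grasp point. The pads swing forward as they close: fully open they stand 13 mm farther back than shut.
Start: joints at [1.04, 0.207, 1.542, -0, 1.393, -0.15], TCP at [213.182, 534.023, 231.282] pointing down, gripper open.
Joint ranges: [-2.73, 2.73], [-0.86, 2.22], [0.23, 2.46], [-1.11, 4.25], [0.08, 2.63], [-2.82, 2.82]. Speed limits (rad/s): [2.79, 2.79, 3.14, 3.14, 3.14, 3.14].

INTERFACE

Orientations are given as a 3x3 rotation matrix whose columns are the frame's x, y, z axes.
In Python, from rig import bot gives the robot as it stands. The module is installed in compiled form; this text tells all that it offers.
- The arm moves only by the shell command python3 -m handwheel 'ROWS' [OPENING]. ROWS is a JSON object whose one key "steps" holds a list of rows, each an object with "slide": the shift along the tool's x, y, z in mm, a list of three; "spin": the turn about the tool's z in degrees. A call has exactly 5 rows; each row is the pose to reach, as a shift and turn from the pose commanded when the call began, along the tool's axes at that moment; what a row does not reach only later rows make up. A row lasts 1/8 s, in which the tool goes at most 62.5 mm and 10.7 degrees, less where a joint would pass 70% of its speed; a pose out of reach is approached as far as the arm can. A call with a gripper value outside its range is refused whole. OPENING is the opening, from 0 (shut) to 1 (fully open), set as the call begins (- or left out, the last holds). The fingers move at their own pace and stop on an object; the grip force is fixed at half the most. Time passes only in rows, so rows that repeat a pose let the fingers close, or fill a call up. It gives the time, the measured TCP pose, the force, the opening and the grip force at its end, in the units of the state.
- bot.state(): the state, without advancing time (a new reading comes with each control period).
- bot.capture(name): name is "scene" or "top" or "wrist"; returns the picture (420x560x3 uint8, red, green, blue); there is no depth.
- bot.camera_model(name): a dict with "K" (3x3 intrinsics, pixels), "dist" ([k1, k2, p1, p2, k3] as OpenCV has them; the pictures are not rectified), "camera_from_world" (4x4, takes a point from world to camera coordinates); the wrist camera has in their place "tool_from_camera" (4x4, takes a point from camera to tool coordinates, whose origin is the TCP and whose axes are the flange's). Camera axes: x right, y down, z forward; pixel columns grow to the right and rows downward; lengths in mm; the calibration is good to about 2 mm. A picture is of the moment at which its call begins: read the wrist's pose just before it. camera_model takes no time and is no camera call.
- bot.finish_job(): hands the job in; it is judged then, once.
Trained networks look in the newest picture that a camera, given by its name, has taken for a name from the list of things; names that differ only in an ending like _2 or _b are one class to them, and where a whole thing is asked for, a point or a joint stands for the part that bears it (a point fixed in the world has none). Each returns a list of dicts, best first, with "conf" (0 to 1); they miss things now and then, are a little off and sometimes report something else, mostly with a low value. They report only what shows in the picture. A call takes as long as a camera call.
- bot.regions_of(camera, thing): "pixels" (420x560 bool, what is visible of it).
- bot.spot_point(camera, thing): "centre" ([x, y, z] in mm, in the coordinates of the camera as it stood for that picture, good to about 4 mm: a listed point, or the origin of a listed thing).
The state is a dict: "t": time; "joints": joint angles; "qvel": joint speeds; "joint_efforts": joint torques, N m; "eef_pos": TCP position; "tcp_rot": TCP orientation; "contact_force": force on the tool from outside, world axes, zero at the start; "moment": the same for the moment, N m; "opening": finger opening in mm; "grasp_force": force on a finger pad.
Only numpy, scipy, OpenCV 4.12 (cv2) and the standard library are available. Lean on these libraries where they do the work, as an engineer would, in place of code of your own. Each camera call takes 0.05 s, during which the arm holds its last target. There are 200 camera calls.

## Working session

There is one attempt and no reset: what is moved stays moved. The work goes in short steps, Python scripts to look and compute and a shell command to move; the robot and the scene stay as the last step left them, time stands still between calls to the robot, and variables do not carry over. Pictures are saved under pics/ and viewed, at most 13 in all, crops included, and the job is handed in when it is done.

```bash
mkdir -p pics
cat > h.py <<'E'
from rig import bot
import numpy as np, cv2
def world(cam,p,s=None):
    m=bot.camera_model(cam); p=np.array(list(p)+[1.])
    if cam=="wrist":
        s=s or bot.state(); q=np.array(m["tool_from_camera"])@p
        return np.array(s["tcp_rot"])@q[:3]+np.array(s["eef_pos"])
    return (np.linalg.inv(np.array(m["camera_from_world"]))@p)[:3]
def ray(cam,uv,z,s=None):
    m=bot.camera_model(cam)
    n=cv2.undistortPoints(np.array([[uv]],float),np.array(m["K"]),np.array(m["dist"]))[0,0]
    o=world(cam,[0,0,0],s); d=world(cam,[n[0],n[1],1],s)-o
    return o+d*(z-o[2])/d[2]
def save(im,n): cv2.imwrite("pics/"+n,im[:,:,::-1])
E
python3 - <<'E'
from h import *
s=bot.state();print({k:np.round(v,3).tolist() for k,v in s.items()},bot.hold_point_z)
for c in ("top","scene"):
    im=bot.capture(c);save(im,c+"1.png")
    for t in ("jig","socket","straightedge","balance","pin_head","pin_tip","tray","offcut","spool","hammer"):
        for r in bot.spot_point(c,t)[:2]: print(c,t,round(r["conf"],2),world(c,r["centre"]).round(1))
E
```

```text
{'t': 0.0, 'joints': [1.04, 0.207, 1.543, 0.0, 1.394, -0.151], 'qvel': [-0.0, 0.0, 0.001, -0.0, 0.002, 0.001], 'joint_efforts': [-0.0, -38.303, -29.16, -0.0, 0.011, 0.0], 'eef_pos': [212.798, 533.347, 230.119], 'tcp_rot': [[-0.929, 0.371, -0.001], [0.371, 0.929, -0.002], [0.0, -0.002, -1.0]], 'contact_force': [-0.224, -1.349, 0.81], 'moment': [0.015, -0.055, -0.004], 'grasp_force': 0.0, 'opening': 85.421} 18.700000000000003
top jig 0.78 [547.4   4.4  17.3]
top socket 0.58 [587.3 144.3  64.9]
top straightedge 0.84 [546.3   6.   65.8]
top straightedge 0.63 [752.7 138.8  19.1]
top balance 0.71 [533.1 -38.4  71.8]
top pin_head 0.66 [587.7 139.  100. ]
top tray 0.94 [ 501.7 -407.5   20.8]
top offcut 0.73 [508.2 395.7  16.9]
top spool 0.83 [ 722.7 -163.8   20.8]
top hammer 0.78 [754.8 137.   19.6]
scene jig 0.67 [553.3   8.5  22.3]
scene socket 0.84 [590.9 142.5  58.8]
scene straightedge 0.89 [547.4  13.5  56.7]
scene pin_head 0.75 [588.7 147.4  98.6]
scene tray 0.83 [ 514.3 -410.8   22.7]
scene offcut 0.61 [513.4 399.5  19.3]
scene spool 0.77 [ 731.7 -161.7   16.5]
scene hammer 0.68 [760.9 133.2  22.7]
```

View pics/top1.png

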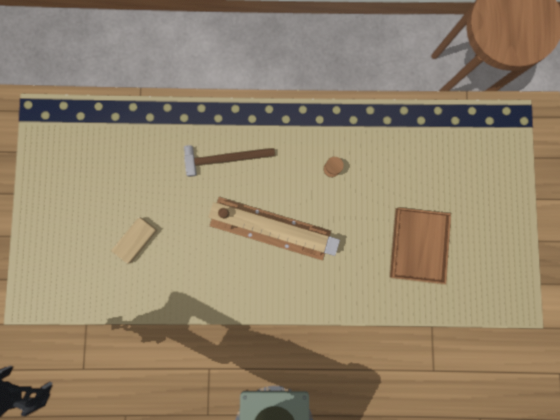

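View pics/scene1.png

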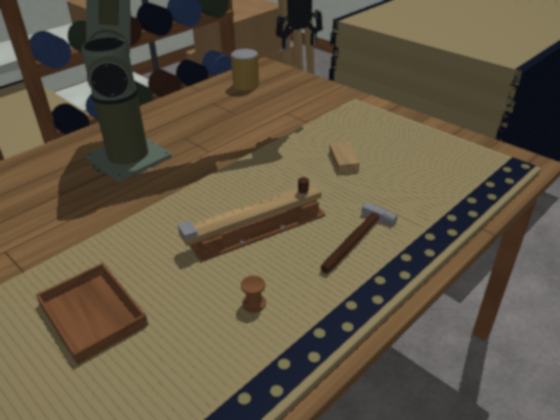

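The top view shows the batten running from the pin at about (223,213) to the steel stop at (333,246). The tray is at (420,245). The scene view agrees. The straightedge is yawed about -16°.

```bash
cat >> h.py <<'E'
def go(xyz,yaw_y):
    "print slide/spin to bring TCP to xyz, tool y axis at world angle yaw_y deg (mod 180)"
    s=bot.state(); R=np.array(s["tcp_rot"]); d=R.T@(np.array(xyz)-np.array(s["eef_pos"]))
    a=np.degrees(np.arctan2(R[1,1],R[0,1])); t=-((yaw_y-a+90)%180-90)
    print("slide",d.round(1),"spin",round(t,1),"t",round(s["t"],2))
E
python3 -c "
from h import *
go([580,120,250],-16.3)"
```

```text
slide [-494.2 -248.5  -18.7] spin 84.5 t 1.1
```

```bash
python3 -m handwheel '{"steps":[{"slide":[-100,-50,-19],"spin":17},{"slide":[-494,-248,-19],"spin":84.5},{"slide":[-494,-248,-19],"spin":84.5},{"slide":[-494,-248,-19],"spin":84.5},{"slide":[-494,-248,-19],"spin":84.5}]}' 1; python3 -c "
from h import *
go([580,120,250],-16.3)"
```

```text
t: 1.72
eef_pos: [421.2, 299.4, 246.5]
tcp_rot: [[-0.245, 0.97, 0.001], [0.97, 0.245, 0.001], [0.0, 0.001, -1.0]]
contact_force: [1.3, 0.9, -0.4]
opening: 85.4
grasp_force: 0.0
slide [-212.9  110.    -3.5] spin 30.5 t 1.73
```

```bash
python3 -m handwheel '{"steps":[{"slide":[-53,28,-3],"spin":10},{"slide":[-108,56,-3],"spin":20},{"slide":[-160,83,-3],"spin":30.5},{"slide":[-212,109,-3],"spin":30.5},{"slide":[-212,109,-3],"spin":30.5}]}'
python3 - <<'E'
from h import *
s=bot.state();im=bot.capture("wrist");save(im,"w1.png")
for t in ("jig","socket","straightedge","balance","pin_head","pin_mid","pin"):
    for r in bot.spot_point("wrist",t)[:2]: print(t,round(r["conf"],2),world("wrist",r["centre"],s).round(1))
go([587,142,86],-16.3)
E
```

```text
t: 2.35
eef_pos: [580.9, 119.5, 248.8]
tcp_rot: [[0.281, 0.96, 0.001], [0.96, -0.281, -0.001], [-0.001, 0.001, -1.0]]
contact_force: [0.5, 0.7, 0.9]
opening: 85.3
grasp_force: 0.0
straightedge 0.73 [587.2 142.5  36.5]
straightedge 0.56 [552.2   9.9  65.7]
balance 0.84 [538.2 -40.7  68.8]
pin_head 0.61 [539.2 -41.7  73.1]
pin_head 0.59 [588.7 143.  102.7]
pin_mid 0.95 [585.  141.   77.1]
pin_mid 0.56 [540.5 -38.6  68.6]
pin 0.57 [588.5 143.7  37.6]
slide [ 19.4   3.8 163.3] spin 0.4 t 2.75
```

View pics/w1.png

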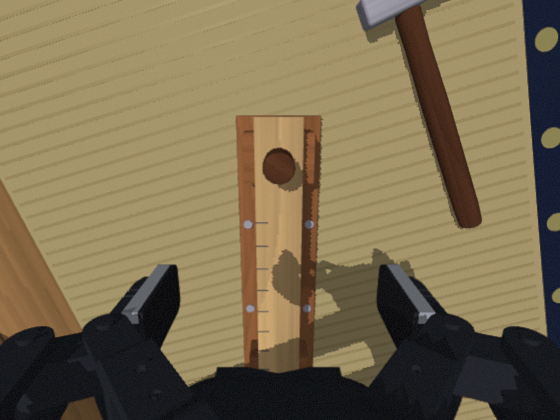

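The wrist picture shows the pin head centred at (278,166), with the batten edges at columns 254 and 304 near row 117, square to the gripper.

Run:
```python
from h import *
print(ray("wrist",(278.5,166),116), ray("wrist",(254,119),80),ray("wrist",(304,119),80),ray("wrist",(246,355),80))
im=cv2.imread("pics/w1.png")
g=cv2.cvtColor(im,cv2.COLOR_BGR2HSV)
for v in (205,232,250,270,290,320): 
    row=im[v,225:330].astype(int).sum(1); d=np.abs(np.convolve(row,[1,1,0,-1,-1],'same'));print(v,[(i+225) for i in np.where(d>150)[0]])
```

```text
[585.77572095 147.70200429 116.        ] [574.48732265 188.55026041  80.        ] [617.66312566 176.33391954  80.        ] [491.54922946 -52.74829156  80.        ]
205 [np.int64(225), np.int64(226), np.int64(237), np.int64(238), np.int64(239), np.int64(254), np.int64(255), np.int64(256), np.int64(300), np.int64(301), np.int64(302), np.int64(303), np.int64(311), np.int64(312), np.int64(318), np.int64(319), np.int64(320), np.int64(328), np.int64(329)]
232 [np.int64(225), np.int64(226), np.int64(238), np.int64(239), np.int64(240), np.int64(254), np.int64(255), np.int64(256), np.int64(300), np.int64(301), np.int64(302), np.int64(303), np.int64(310), np.int64(311), np.int64(316), np.int64(317), np.int64(318), np.int64(328), np.int64(329)]
250 [np.int64(225), np.int64(226), np.int64(239), np.int64(240), np.int64(241), np.int64(255), np.int64(256), np.int64(257), np.int64(280), np.int64(281), np.int64(282), np.int64(283), np.int64(284), np.int64(286), np.int64(287), np.int64(288), np.int64(299), np.int64(300), np.int64(301), np.int64(302), np.int64(303), np.int64(309), np.int64(310), np.int
[... 283 characters left out ...]
 np.int64(324), np.int64(325), np.int64(326), np.int64(327), np.int64(328), np.int64(329)]
290 [np.int64(225), np.int64(226), np.int64(240), np.int64(241), np.int64(242), np.int64(267), np.int64(268), np.int64(269), np.int64(274), np.int64(275), np.int64(276), np.int64(277), np.int64(300), np.int64(301), np.int64(314), np.int64(315), np.int64(316), np.int64(317), np.int64(323), np.int64(324), np.int64(325), np.int64(328), np.int64(329)]
320 [np.int64(225), np.int64(226), np.int64(241), np.int64(242), np.int64(243), np.int64(256), np.int64(257), np.int64(258), np.int64(259), np.int64(298), np.int64(299), np.int64(300), np.int64(301), np.int64(308), np.int64(309), np.int64(328), np.int64(329)]
```

```bash
python3 - <<'E'
from h import *
a=(ray("wrist",(254,119),80)+ray("wrist",(303,119),80))/2; b=(ray("wrist",(257.5,320),80)+ray("wrist",(299.5,320),80))/2
d=a-b; print(a,b,"axis angle",np.degrees(np.arctan2(d[1],d[0]))-90)
go([587,144,145],-16.3)
E
python3 -m handwheel '{"steps":[{"slide":[21,2,30],"spin":0},{"slide":[21,2,70],"spin":0},{"slide":[21,2,103],"spin":0},{"slide":[21,2,103],"spin":0},{"slide":[21,2,103],"spin":0}]}'
python3 - <<'E'
from h import *
s=bot.state();im=bot.capture("wrist");save(im,"w2.png")
for t in ("balance","pin_head","pin_mid","straightedge"):
    for r in bot.spot_point("wrist",t)[:2]: print(t,round(r["conf"],2),world("wrist",r["centre"],s).round(1))
go([587,144,86],-16.3)
E
```

```text
[595.64361724 182.56438044  80.        ] [538.68620367 -19.09212348  80.        ] axis angle -15.772210254159376
slide [ 21.4   3.2 104.3] spin 0.4 t 2.75
t: 3.38
eef_pos: [587.2, 143.3, 147.7]
tcp_rot: [[0.275, 0.962, 0.002], [0.962, -0.275, 0.0], [0.001, 0.002, -1.0]]
contact_force: [0.5, -0.2, 0.6]
opening: 85.2
grasp_force: 0.0
pin_head 0.64 [590.7 142.7 100.1]
pin_mid 0.55 [586.3 137.6  75.7]
straightedge 0.57 [553.9   8.9  67.3]
slide [ 0.9 -0.9 61.9] spin 0.3 t 3.62
```

View pics/w2.png

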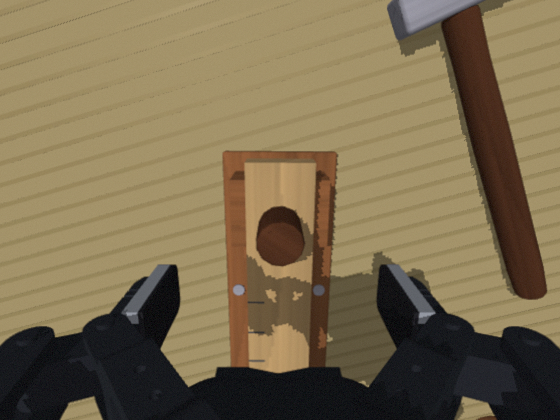

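The pin's head top is centred at about (281,241), between the fingertips, whose middle is near column 278, so sideways it is centred.

Run:
```python
from h import *
print(ray("wrist",(281,241),118),ray("wrist",(280.5,163),80))
```

```text
[590.08043545 142.93646152 118.        ] [600.24074336 178.60942654  80.        ]
```

```bash
python3 -m handwheel '{"steps":[{"slide":[-1,2,25],"spin":0},{"slide":[-1,2,45],"spin":0},{"slide":[-1,2,58],"spin":0},{"slide":[-1,2,62],"spin":0},{"slide":[-1,2,62],"spin":0}]}' && python3 -m handwheel '{"steps":[{"slide":[0,0,0],"spin":0},{"slide":[0,0,0],"spin":0},{"slide":[0,0,0],"spin":0},{"slide":[0,0,0],"spin":0},{"slide":[0,0,0],"spin":0}]}' 0.15
```

```text
t: 4.25
eef_pos: [588.1, 141.3, 84.0]
tcp_rot: [[0.275, 0.961, -0.0], [0.961, -0.275, -0.0], [-0.0, -0.0, -1.0]]
contact_force: [0.3, -0.9, 0.3]
opening: 85.2
grasp_force: 0.0
t: 4.88
eef_pos: [588.4, 141.3, 84.7]
tcp_rot: [[0.275, 0.961, 0.001], [0.961, -0.275, 0.0], [0.0, 0.001, -1.0]]
contact_force: [-1.0, -0.8, 3.3]
opening: 26.8
grasp_force: 58.9
```

Gripped cleanly, with low side force. Next I pull straight up.

```bash
python3 -m handwheel '{"steps":[{"slide":[0,0,-2],"spin":0},{"slide":[0,0,-4],"spin":0},{"slide":[0,0,-6],"spin":0},{"slide":[0,0,-9],"spin":0},{"slide":[0,0,-12],"spin":0}]}' && python3 -m handwheel '{"steps":[{"slide":[0,0,-8],"spin":0},{"slide":[0,0,-18],"spin":0},{"slide":[0,0,-30],"spin":0},{"slide":[0,0,-45],"spin":0},{"slide":[0,0,-60],"spin":0}]}'
python3 - <<'E'
from h import *
s=bot.state()
im=bot.capture("wrist");save(im,"w3.png"); 
im2=bot.capture("scene");
for t in ("straightedge","pin_tip","pin_head"):
    for r in bot.spot_point("scene",t)[:2]: print(t,round(r["conf"],2),world("scene",r["centre"],s).round(1))
save(np.hstack([cv2.resize(im,(400,300)),cv2.resize(im2[120:330,140:420],(400,300))]),"c3.png")
go([508,-410,145],-16.3)
E
```

```text
t: 5.5
eef_pos: [587.9, 141.3, 96.3]
tcp_rot: [[0.275, 0.961, -0.001], [0.961, -0.275, 0.0], [-0.0, -0.001, -1.0]]
contact_force: [-0.1, 1.0, -1.1]
opening: 26.7
grasp_force: 59.9
t: 6.12
eef_pos: [588.3, 141.2, 157.6]
tcp_rot: [[0.275, 0.961, 0.001], [0.961, -0.275, 0.0], [0.0, 0.001, -1.0]]
contact_force: [0.2, 0.3, -0.7]
opening: 26.8
grasp_force: 60.0
straightedge 0.76 [548.5  11.3  57.2]
pin_tip 0.6 [592.  140.2 112. ]
pin_head 0.49 [591.2 146.4 175.3]
pin_head 0.44 [ 734.7 -160.9   17.1]
slide [-551.9   75.    11. ] spin 0.3 t 6.38
```

View pics/c3.png

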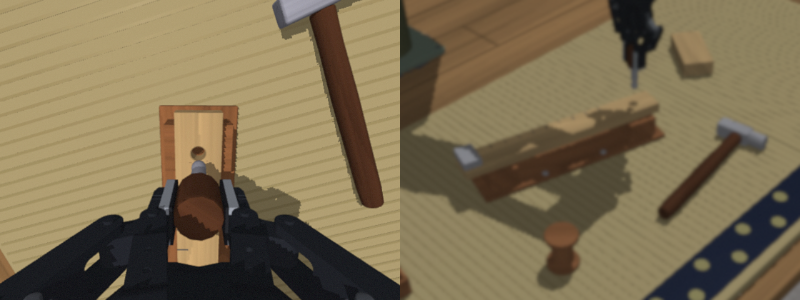

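The pin is out: its tip is at z≈112 and the hole at left (198,153) is empty. The batten still lies on both rests in the scene crop on the right. Now to the tray.

```bash
python3 -c "
from h import *
go([470,-400,190],-16)"
python3 -m handwheel '{"steps":[{"slide":[-30,0,-20],"spin":0},{"slide":[-85,5,-32],"spin":0},{"slide":[-145,8,-32],"spin":0},{"slide":[-205,12,-32],"spin":0},{"slide":[-265,16,-32],"spin":0}]}'; python3 -c "
from h import *
go([470,-400,190],-16)"
```

```text
slide [-552.7   35.7  -34. ] spin 0.0 t 6.38
t: 7.0
eef_pos: [529.3, -119.4, 187.3]
tcp_rot: [[0.275, 0.961, -0.001], [0.961, -0.275, 0.001], [0.0, -0.001, -1.0]]
contact_force: [0.8, -0.0, 0.5]
opening: 26.6
grasp_force: 60.1
slide [-286.1   20.1   -2.8] spin 0.0 t 7.0
```

```bash
python3 -m handwheel '{"steps":[{"slide":[-60,4,-2],"spin":0},{"slide":[-120,8,-2],"spin":0},{"slide":[-180,12,-2],"spin":0},{"slide":[-235,16,-2],"spin":0},{"slide":[-270,19,-2],"spin":0}]}'
python3 - <<'E'
from h import *
s=bot.state()
im=bot.capture("scene")
for c in("scene","top"):
  if c=="top": im2=bot.capture(c)
  for t in ("tray","pin_tip"):
    for r in bot.spot_point(c,t)[:1]: print(c,t,round(r["conf"],2),world(c,r["centre"],s).round(1))
save(np.hstack([cv2.resize(im[200:410,0:280],(400,300)),cv2.resize(im2[160:300,350:490],(400,400))[50:350]]),"c4.png")
go([470,-400,76],-16)
E
```

```text
t: 7.62
eef_pos: [472.9, -385.0, 188.9]
tcp_rot: [[0.277, 0.961, -0.001], [0.961, -0.277, 0.001], [0.001, -0.002, -1.0]]
contact_force: [0.2, 1.0, -0.7]
opening: 26.6
grasp_force: 60.1
scene tray 0.7 [ 514.6 -407.5   22.5]
scene pin_tip 0.56 [ 472.1 -386.4  141.3]
top tray 0.88 [ 500.1 -409.4   22.6]
top pin_tip 0.64 [ 472.  -383.9  143.4]
slide [-19.3   1.1 113.2] spin 0.1 t 7.92
```

View pics/c4.png

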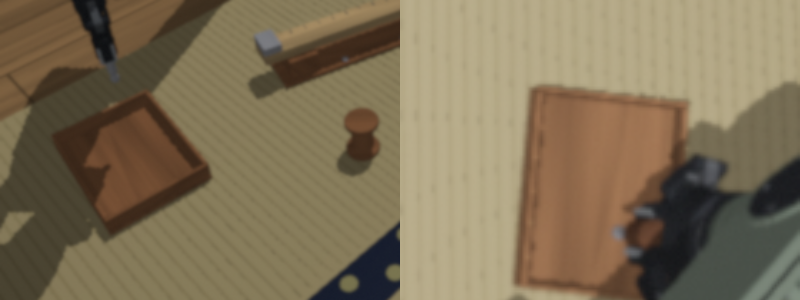

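The pin tip is at about (472,-386), over the near half of the tray with the walls clear. I'll lower it there and move slightly further in -y.

```bash
python3 -m handwheel '{"steps":[{"slide":[-19,1,30],"spin":0},{"slide":[-19,1,65],"spin":0},{"slide":[-19,1,95],"spin":0},{"slide":[-19,1,108],"spin":0},{"slide":[-19,1,114],"spin":0}]}' && python3 -m handwheel '{"steps":[{"slide":[0,0,0.5],"spin":0},{"slide":[0,0,0.5],"spin":0},{"slide":[0,0,0.5],"spin":0},{"slide":[0,0,0.5],"spin":0},{"slide":[0,0,0.5],"spin":0}]}'
```

```text
t: 8.55
eef_pos: [470.5, -400.3, 75.7]
tcp_rot: [[0.274, 0.962, -0.0], [0.962, -0.274, 0.0], [0.0, -0.0, -1.0]]
contact_force: [-0.0, 0.3, -0.5]
opening: 26.6
grasp_force: 60.1
t: 9.18
eef_pos: [470.2, -401.4, 75.8]
tcp_rot: [[0.275, 0.961, 0.0], [0.961, -0.275, -0.0], [-0.0, 0.0, -1.0]]
contact_force: [-0.2, -0.0, -1.2]
opening: 26.7
grasp_force: 60.1
```

```bash
python3 -m handwheel '{"steps":[{"slide":[0,0,0.5],"spin":0},{"slide":[0,0,1],"spin":0},{"slide":[0,0,1.5],"spin":0},{"slide":[0,0,2],"spin":0},{"slide":[0,0,2.5],"spin":0}]}' && python3 -m handwheel '{"steps":[{"slide":[0,0,0],"spin":0},{"slide":[0,0,0],"spin":0},{"slide":[0,0,0],"spin":0},{"slide":[0,0,0],"spin":0},{"slide":[0,0,0],"spin":0}]}' 0.7
python3 - <<'E'
from h import *
s=bot.state()
im=bot.capture("wrist");im2=bot.capture("scene")
save(np.hstack([cv2.resize(im,(400,300)),cv2.resize(im2[200:410,0:280],(400,300))]),"c5.png")
E
```

```text
t: 9.8
eef_pos: [470.2, -401.3, 73.0]
tcp_rot: [[0.275, 0.961, -0.0], [0.961, -0.275, 0.0], [0.0, -0.0, -1.0]]
contact_force: [-0.7, 0.3, -0.3]
opening: 26.5
grasp_force: 60.1
t: 10.42
eef_pos: [470.2, -401.3, 73.1]
tcp_rot: [[0.275, 0.961, 0.0], [0.961, -0.275, -0.0], [-0.0, 0.0, -1.0]]
contact_force: [-0.6, 0.9, -0.0]
opening: 59.2
grasp_force: 0.0
```

View pics/c5.png

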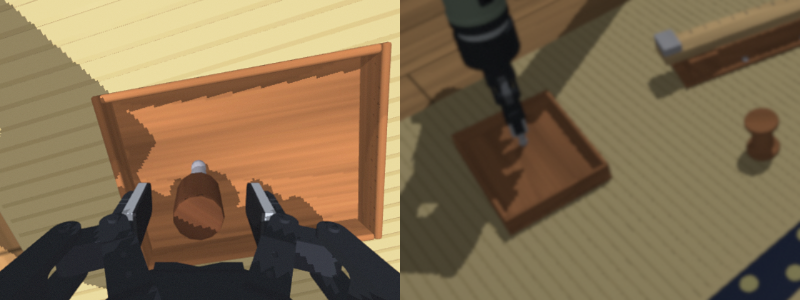

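The pin is upright on the tray floor, at left (200,205), between the open fingers. I'll tip it over along the tray's long side so it lies safely.

```bash
python3 -m handwheel '{"steps":[{"slide":[0,0,-12],"spin":0},{"slide":[0,10,-12],"spin":0},{"slide":[0,20,-12],"spin":0},{"slide":[0,28,-12],"spin":0},{"slide":[0,34,-14],"spin":0}]}' && python3 -m handwheel '{"steps":[{"slide":[0,4,-25],"spin":0},{"slide":[0,4,-50],"spin":0},{"slide":[0,4,-85],"spin":0},{"slide":[0,4,-110],"spin":0},{"slide":[0,4,-120],"spin":0}]}' 1
python3 - <<'E'
from h import *
s=bot.state()
im=bot.capture("wrist");im2=bot.capture("scene")
for t in ("straightedge",): 
    for r in bot.spot_point("scene",t)[:1]: print(t,world("scene",r["centre"]).round(1))
save(np.hstack([cv2.resize(im,(400,300)),cv2.resize(im2[200:410,0:280],(400,300))]),"c6.png")
go([538,-40,230],-16.2)
E
```

```text
t: 11.15
eef_pos: [503.3, -410.5, 86.6]
tcp_rot: [[0.275, 0.961, -0.001], [0.961, -0.275, 0.001], [0.0, -0.001, -1.0]]
contact_force: [0.0, 0.0, 0.1]
opening: 59.8
grasp_force: 0.0
t: 11.78
eef_pos: [507.6, -412.5, 209.3]
tcp_rot: [[0.275, 0.961, 0.002], [0.961, -0.275, -0.003], [-0.002, 0.003, -1.0]]
contact_force: [0.1, -1.4, 0.3]
opening: 85.2
grasp_force: 0.0
straightedge [546.4  11.6  58.1]
slide [365.9 -72.2 -23.2] spin 0.2 t 11.93
```

View pics/c6.png

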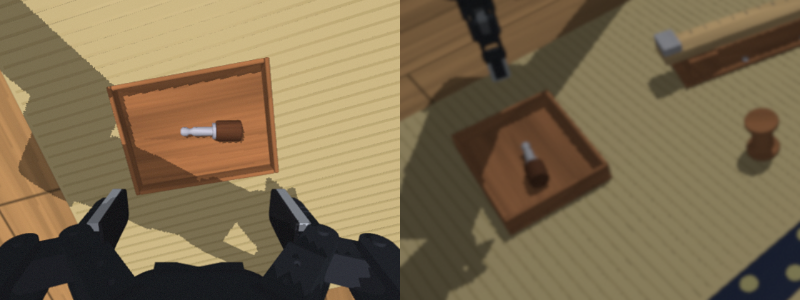

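The pin lies flat inside the tray, at left (212,131). Next I go to the balance point, looking at the stop end on the way.

```bash
python3 -c "
from h import *
go([508,-140,260],-16)"; python3 -m handwheel '{"steps":[{"slide":[55,-10,-15],"spin":0},{"slide":[115,-25,-35],"spin":0},{"slide":[175,-45,-50],"spin":0},{"slide":[235,-65,-50],"spin":0},{"slide":[262,-75,-50],"spin":0}]}' 1
python3 -m handwheel '{"steps":[{"slide":[0,0,0],"spin":0},{"slide":[0,0,0],"spin":0},{"slide":[0,0,0],"spin":0},{"slide":[0,0,0],"spin":0},{"slide":[0,0,0],"spin":0}]}'
python3 - <<'E'
from h import *
s=bot.state();im=bot.capture("wrist");save(im,"w7.png")
for t in ("balance","straightedge","socket"):
    for r in bot.spot_point("wrist",t)[:1]: print(t,round(r["conf"],2),world("wrist",r["centre"],s).round(1))
E
```

```text
slide [261.5 -73.5 -53.2] spin 0.0 t 11.93
t: 12.55
eef_pos: [505.5, -136.0, 255.5]
tcp_rot: [[0.273, 0.962, -0.003], [0.962, -0.273, 0.002], [0.001, -0.003, -1.0]]
contact_force: [0.1, -0.7, 0.1]
opening: 85.4
grasp_force: 0.0
t: 13.18
eef_pos: [506.7, -139.9, 257.0]
tcp_rot: [[0.276, 0.961, -0.0], [0.961, -0.276, 0.0], [-0.0, -0.0, -1.0]]
contact_force: [-0.6, -0.2, 0.1]
opening: 85.6
grasp_force: 0.0
balance 0.66 [537.1 -38.3  72.2]
straightedge 0.72 [553.2   6.7  61.4]
```

View pics/w7.png

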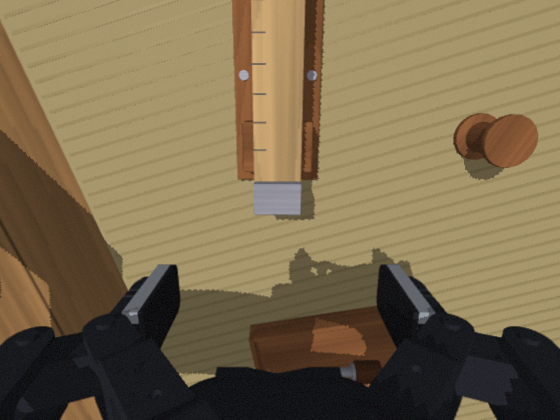

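The stop's top spans rows 183–214 and columns 254–301, at the near end of the batten. The pin head shows in the tray at the bottom.

Run:
```python
from h import *
ax=np.array([.276,.961])
for uv,y,z in (((277.5,183),-150,94),((277.5,214),-180,94)):
    p=ray("wrist",uv,z)[:2]; print(p,"balance",p+ax*(-47-y))
print("L/R edges",[ray("wrist",(u,v),80).round(1) for u,v in((253,150),(301.5,150),(251.5,20),(305,20))])
go([536.5,-38.5,140],-16)
```

```text
[ 507.84875697 -136.09920888] balance [536.27675697 -37.11620888]
[ 499.52241113 -165.2251092 ] balance [536.23041113 -37.4121092 ]
L/R edges [array([ 493.5, -102.1,   80. ]), array([ 537.5, -114.7,   80. ]), array([524.6,   2.8,  80. ]), array([568.2,  -9.6,  80. ])]
slide [105.2   0.8 117.1] spin 0.0 t 13.38
```

```bash
python3 -m handwheel '{"steps":[{"slide":[50,0,30],"spin":0.3},{"slide":[90,0.5,80],"spin":0.3},{"slide":[106,0.5,117],"spin":0.3},{"slide":[106,0.5,117],"spin":0.3},{"slide":[106,0.5,117],"spin":0.3}]}' 1; python3 -c "
from h import *
go([536.5,-38,50],-16.3)"
```

```text
t: 14.0
eef_pos: [537.4, -38.2, 141.5]
tcp_rot: [[0.28, 0.96, 0.002], [0.96, -0.28, -0.001], [-0.0, 0.002, -1.0]]
contact_force: [-0.4, -0.3, -0.4]
opening: 85.3
grasp_force: 0.0
slide [-0.  -1.1 91.5] spin 0.0 t 14.0
```

```bash
python3 -m handwheel '{"steps":[{"slide":[0,-0.5,25],"spin":0},{"slide":[0,-0.5,50],"spin":0},{"slide":[0,-0.5,75],"spin":0},{"slide":[0,-0.5,88],"spin":0},{"slide":[0,-0.5,91],"spin":0}]}' && python3 -m handwheel '{"steps":[{"slide":[0,0,0],"spin":0},{"slide":[0,0,0],"spin":0},{"slide":[0,0,0],"spin":0},{"slide":[0,0,0],"spin":0},{"slide":[0,0,0],"spin":0}]}' 0.3
```

```text
t: 14.62
eef_pos: [536.6, -38.1, 49.8]
tcp_rot: [[0.281, 0.96, 0.001], [0.96, -0.281, -0.0], [-0.0, 0.001, -1.0]]
contact_force: [0.0, -0.2, -0.5]
opening: 85.4
grasp_force: 0.0
t: 15.25
eef_pos: [536.9, -37.5, 50.4]
tcp_rot: [[0.28, 0.96, 0.002], [0.96, -0.28, -0.001], [0.0, 0.002, -1.0]]
contact_force: [-0.9, -0.0, 6.0]
opening: 44.1
grasp_force: 63.4
```

Gripped at the batten's width. I'll lift a little first and check the balance by the moment.

```bash
python3 -m handwheel '{"steps":[{"slide":[0,0,-3],"spin":0},{"slide":[0,0,-7],"spin":0},{"slide":[0,0,-12],"spin":0},{"slide":[0,0,-16],"spin":0},{"slide":[0,0,-18],"spin":0}]}'
python3 - <<'E'
from h import *
s=bot.state();print(np.array(s["moment"]).round(3),np.array(s["contact_force"]).round(2))
im=bot.capture("scene")
save(cv2.resize(im[150:290,150:360],(630,420)),"c8.png")
E
```

```text
t: 15.88
eef_pos: [536.1, -37.4, 67.4]
tcp_rot: [[0.28, 0.96, 0.0], [0.96, -0.28, -0.0], [0.0, 0.0, -1.0]]
contact_force: [0.6, 0.3, -4.2]
opening: 43.9
grasp_force: 62.3
[ 0.064  0.008 -0.024] [ 0.62  0.35 -4.22]
```

View pics/c8.png

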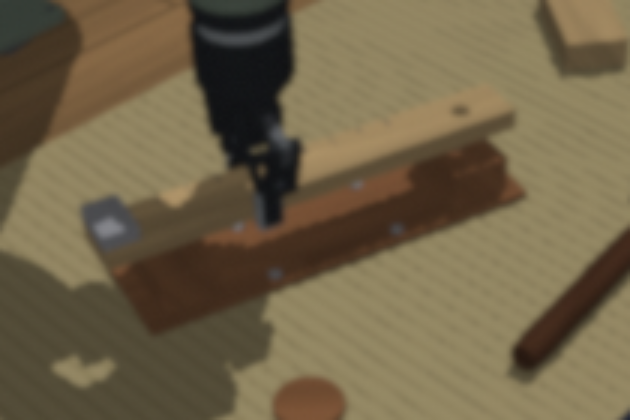

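The batten is off both rests, parallel to the jig and level (stop at (110,225), far end at (505,110)), with a small moment. I'll raise the remaining 82 mm gently.

```bash
python3 -m handwheel '{"steps":[{"slide":[0,0,-10],"spin":0},{"slide":[0,0,-27],"spin":0},{"slide":[0,0,-47],"spin":0},{"slide":[0,0,-64],"spin":0},{"slide":[0,0,-76],"spin":0}]}' && python3 -m handwheel '{"steps":[{"slide":[0,0,-4],"spin":0},{"slide":[0,0,-6],"spin":0},{"slide":[0,0,-6],"spin":0},{"slide":[0,0,-6],"spin":0},{"slide":[0,0,-6],"spin":0}]}' && python3 -m handwheel '{"steps":[{"slide":[0,0,0],"spin":0},{"slide":[0,0,0],"spin":0},{"slide":[0,0,0],"spin":0},{"slide":[0,0,0],"spin":0},{"slide":[0,0,0],"spin":0}]}'
python3 - <<'E'
from h import *
s=bot.state();print(np.array(s["moment"]).round(3),np.array(s["contact_force"]).round(2))
for c in ("scene","top"):
    im=bot.capture(c)
    for t in ("straightedge","balance","socket","pin_head"):
        for r in bot.spot_point(c,t)[:1]: print(c,t,round(r["conf"],2),world(c,r["centre"]).round(1))
    if c=="scene": save(im,"s9.png")
E
```

```text
t: 16.55
eef_pos: [536.6, -37.5, 145.0]
tcp_rot: [[0.28, 0.96, 0.002], [0.96, -0.28, -0.0], [0.0, 0.002, -1.0]]
contact_force: [-0.2, 0.8, -3.8]
opening: 44.0
grasp_force: 62.3
t: 17.18
eef_pos: [535.6, -37.3, 148.6]
tcp_rot: [[0.28, 0.96, -0.001], [0.96, -0.28, 0.0], [-0.0, -0.001, -1.0]]
contact_force: [0.2, -0.1, -4.2]
opening: 44.2
grasp_force: 62.4
t: 17.8
eef_pos: [535.9, -37.3, 149.1]
tcp_rot: [[0.28, 0.96, 0.0], [0.96, -0.28, 0.0], [0.0, 0.0, -1.0]]
contact_force: [-0.6, -0.5, -4.6]
opening: 44.1
grasp_force: 62.4
[ 0.014 -0.004 -0.038] [-0.56 -0.48 -4.62]
scene straightedge 0.62 [550.5  14.8 155.1]
scene balance 0.75 [538.9 -40.1 172.3]
scene socket 0.87 [591.6 143.3  59.2]
scene pin_head 0.79 [ 548.8 -418.3   35.8]
top straightedge 0.77 [544.7   6.2 162.5]
top balance 0.34 [ 481.5 -404.4   40.8]
top socket 0.82 [585.  140.4  63.8]
top pin_head 0.6 [ 540.  -421.5   40.3]
```

View pics/s9.png

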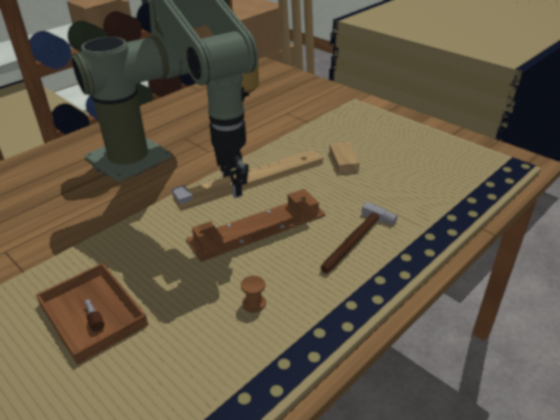

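The straightedge is held level about 10 cm up, from the stop at (182,195) to its far end at (320,160). The pin is in the tray at (93,312), and the offcut, spool and hammer have not moved.

```bash
python3 -c "
from rig import bot
print(bot.finish_job())"
```

```text
the job is handed in; nothing more can be done
None
```

The job is handed in: the pin lies in the tray, and the straightedge is held level and still at its balance point, about 10 cm above its rests, with the offcut, spool and hammer left where they lay.

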